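# Light up the plug block with the pocket torch

### The arm

A 7-joint arm with a two-finger parallel gripper is mounted at the origin on a cart in front of the work surface, level with it; the furniture and walls round the work are solid. World frame = base frame: x ahead of the robot, y to its left, z up, the work surface at z = 0. Lengths are in m, angles in degrees, forces in N, time in s.
With the tool pointing down it reaches from about 0.4 to 0.75 m from the base axis. Payload 19.5 kg.
Tool frame: the origin (TCP) lies midway between the tips of the shut fingers; the grasp point (between the pads) lies 19 mm behind it; x points along the fingers, y is the direction in which the jaws open and shut, and the axes are right-handed (so a half turn about x gives the same grasp; the last joint's range is limited). The gripper opens to 85 mm and grips with 20 to 120 N. Pads are 22 mm wide; open, the fingers measure 114 mm over their backs; the gripper's body (76 mm by 85 mm) begins 54 mm behind the grasp point. The pads swing forward as they close: fully open they stand 13 mm farther back than shut.
Start: joints at [-78.306, 40.479, -1.581, 85.061, 1.261, 54.483, -4.326], TCP at [0.14, 0.558, 0.231] pointing down, gripper open.
Joint ranges: [-155.06, 155.06], [-18.47, 123.98], [-90, 86.84], [0, 140.48], [-83.41, 263.41], [0, 116], [-161.91, 161.91]. Speed limits (degrees/s): [108.29, 108.29, 147.25, 147.25, 172.46, 172.46, 172.46].

### API

Orientations are given as a 3x3 rotation matrix whose columns are the frame's x, y, z axes.
In Python, from plant import arm gives the robot as it stands.
- The arm moves only by the shell command python3 -m pendant 'ROWS' [FORCE]. ROWS is a JSON object of lists of equal length, an entry for each row: "travel": the shift along the tool's x, y, z in m, a list of three; "rotation": the turn, a rotation vector about the tool's x, y, z in rad, a list of three; "gripper": the opening, from 0 (shut) to 1 (fully open). A call has 1 to 5 rows; each row is the pose to reach, as a shift and turn from the pose commanded when the call began, along the tool's axes at that moment; what a row does not reach only later rows make up. A row lasts 1/10 s, in which the tool goes at most 50 mm and 8.59 degrees, less where a joint would pass 70% of its speed; a pose out of reach is approached as far as the arm can. A call with a gripper value outside its range is refused whole. The fingers move at their own pace and stop on an object; FORCE is the grip in N (left out, the last holds). Time passes only in rows, so rows that repeat a pose let the fingers close. It gives the time, the measured TCP pose, the force and the opening at its end, in the units of the state.
- arm.get_obs(): the state, without advancing time (a new reading comes with each control period).
- arm.read_camera(name): name is "scene" or "top" or "wrist"; returns (picture, depth): 420x560x3 uint8, blue, green, red; 420x560 float32, m along the optical axis (not along the pixel's ray), 0 where there is no reading.
- arm.calibration(name): a dict with "vfov" (degrees; the focal length in pixels is half the picture's height over the tangent of half this angle, whatever the lens; pixels are square), "cx", "cy" (the principal point, pixels), "k1" (the pictures are not rectified: a ray, as slopes to the right and down, at radius r is drawn at 1 + k1 r^2 times it, then the intrinsics apply), "R" (3x3) and "t" (3): a world point X has camera coordinates R X + t; the wrist camera has in their place "hand_eye" (4x4, takes a point from camera to tool coordinates, whose origin is the TCP and whose axes are the tool frame's). Camera axes: x right, y down, z forward; pixel columns grow to the right and rows downward; lengths in m; the calibration is good to about 2 mm. A picture is of the moment at which its call begins: read the wrist's pose just before it. calibration takes no time and is no camera call.
- arm.job_done(): hands the job in, once; it reports no verdict.
Trained networks look in the newest picture that a camera, given by its name, has taken for a name from the list of things; names that differ only in an ending like _2 or _b are one class to them, and where a whole thing is asked for, a point or a joint stands for the part that bears it (a point fixed in the world has none). Each returns a list of dicts, best first, with "confidence" (0 to 1); they miss things now and then, are a little off and sometimes report something else, mostly with a low value. They report only what shows in the picture. A call takes as long as a camera call. They do not tell look-alikes from the thing itself.
- arm.regions_of(camera, target): "pixels" (420x560 bool, what is visible of it) and "bbox" ([centre column, centre row, width, height] in pixels, round what is visible of it).
- arm.pinpoint(camera, target): "at" ([column, row] in pixels: a listed point, or the origin of a listed thing).
The state is a dict: "clock": time; "q": joint angles; "qvel": joint speeds; "tau": joint torques, N m; "tcp_pos": TCP position; "eef_rot": TCP orientation; "contact_force": force on the tool from outside, world axes, zero at the start; "torque": the same for the moment, N m; "gripper_width": finger opening in m.
Only numpy, scipy, OpenCV 4.12 (cv2) and the standard library are available. Lean on these libraries where they do the work, as an engineer would, in place of code of your own. Each camera call takes 0.05 s, during which the arm holds its last target.

### The job

Draw the green pocket torch out of its slanted stand, bring it over the blue plug block and turn it upright with the lens pointing straight down, lens about 10 cm above the block, as if to inspect the plug. Grip it gently, as its thin barrel cracks under a hard squeeze, and leave everything else lying where it is. Finish while still holding the torch raised and still there.

Things in the scene. Friction and masses are not known exactly. Their poses are not given: they have to be found in the camera images.
- torch: Green pocket torch, a round cylinder 28 mm across, 150 mm long, 0.11 kg, aluminium ends. Origin at the centre of the lens face; its z axis runs from lens to tail. At the start it sits lens first in the stand's cup, leaning 0.75 rad from vertical, tail up, 74 mm standing out; grasp it there. It slides out freely along its axis. It cracks when the fingers together press it with over 100 N (50 N each).
- dock: Torch stand, fixed to the bench: dark steel base plate 120 x 80 x 8 mm with a black round cup of 39 mm outside diameter, 31 mm bore, 75 mm depth. Origin under the centre of the plate, z up; the cup's axis lies in the x-z plane and leans 0.75 rad from vertical towards the stand's -x, so the torch's tail points up and to -x.
- cup_mouth (a point): Centre of the cup's mouth, on the cup's axis.
- blue_block: Plug block to be lit: blue-grey slab with a light grey round plug on top, 56 x 44 x 28 mm in all. Loose. Origin at the centre of its underside on the bench, z up.
- cream_block: Another plug block, of cream wood with a grey plug, 39 x 54 x 28 mm, not the one to light. Origin at the centre of its underside.
- screwdriver: Red-handled screwdriver lying on the bench, 66 x 166 x 30 mm. Origin at the centre of its underside. Leave alone.
- green_pencil: Green pencil lying on the bench, 39 x 163 x 7 mm. Origin at the centre of its underside. Leave alone.
There are look-alikes about, which are no part of the job. What is meant by the torch is not pink or red, and is the larger of those in its own colour.

How it is judged:
By the outcome, as a careful person would: the job done as asked, in the order asked, and still so for the second after the job is handed in, while the arm keeps its last pose, push and grip.
It also fails if it takes over 35 s, if anything falls off the work surface, if the arm or the gripper's body presses on something with over 40 N, if the wrist force passes 120 N, or if a joint passes its speed limit or range.

## Working session

There is one attempt and no reset: what is moved stays moved. The work goes in short steps, Python scripts to look and compute and a shell command to move; the robot and the scene stay as the last step left them, time stands still between calls to the robot, and variables do not carry over. Pictures are saved under pics/ and viewed, and the job is handed in when it is done.

```bash
ls; mkdir -p pics; python3 - <<'E'
from plant import arm
import cv2
o=arm.get_obs();print(o)
for c in("scene","top","wrist"):
    p,d=arm.read_camera(c);cv2.imwrite(f"pics/{c}0.png",p)
    k=arm.calibration(c);print(c,k)
E
```

```text
pics
{'clock': 0.0, 'q': array([-78.30638068,  40.51228615,  -1.58096617,  85.08315406,
         1.26107413,  54.47973995,  -4.32630265]), 'qvel': array([-0.09794333,  0.01697522, -0.04895616,  0.0517234 , -0.0046559 ,
       -0.0773353 ,  0.03405308]), 'tau': array([ 4.41207612e-04, -8.83207870e+01,  1.23452671e+00, -2.36165464e+01,
        1.68728916e-02,  6.54776421e-03, -5.56460111e-05]), 'tcp_pos': array([0.13986675, 0.55748272, 0.23084922]), 'eef_rot': array([[-1.93484769e-04,  2.43344913e-01,  9.69939800e-01],
       [-9.90726480e-04,  9.69939296e-01, -2.43344984e-01],
       [-9.99999491e-01, -1.00802859e-03,  5.34197689e-05]]), 'contact_force': array([ 0.89329708, -0.24484332,  0.51554498]), 'torque': array([0.02525286, 0.02382813, 0.01684301]), 'gripper_width': 0.08543595237604543}
scene {'vfov': 50.414780546478205, 'cx': 271.44962364271754, 'cy': 206.76526670118486, 'k1': -0.06558800085389233, 'R': array([[ 0.79696452, -0.60402447, -0.00141112],
       [-0.45689277, -0.60130401, -0.65550171],
       [ 0.39509055,  0.52305634, -0.75519237]]), 't': array([-0.41488377,  0.32704843,  0.86315741])}
top {'vfov': 56.10277307580465, 'cx': 283.5656092919504, 'cy': 211.36645470048788, 'k1': -0.01821464906297899, 'R': array([[ 0.02852375, -0.99953014, -0.01122004],
       [-0.99329832, -0.02708463, -0.11236041],
       [ 0.11200373,  0.01434979, -0.99360417]]), 't': array([0.00290621, 0.56494107, 0.90648832])}
wrist {'vfov': 59.00030095395986, 'cx': 278.7750566022694, 'cy': 212.8343053131798, 'k1': 0.010884516144479413, 'hand_eye': array([[-3.09067499e-04, -2.66714670e-01,  9.63775487e-01,
        -1.42566607e-01],
       [ 9.99999126e-01, -1.32130259e-03, -4.49726672e-05,
         3.88819293e-04],
       [ 1.28543391e-03,  9.63774631e-01,  2.66714845e-01,
        -6.67248507e-02],
       [ 0.00000000e+00,  0.00000000e+00,  0.00000000e+00,
         1.00000000e+00]])}
```

View pics/scene0.png

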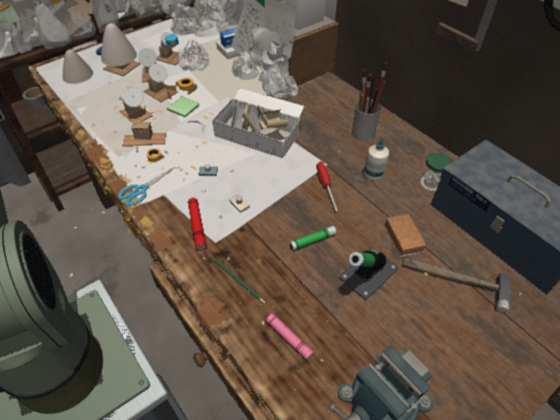

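View pics/top0.png

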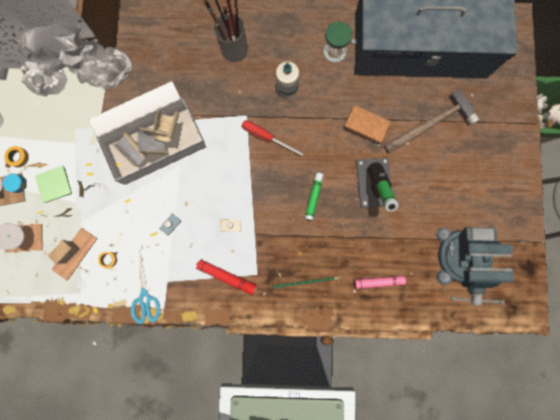

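View pics/wrist0.png

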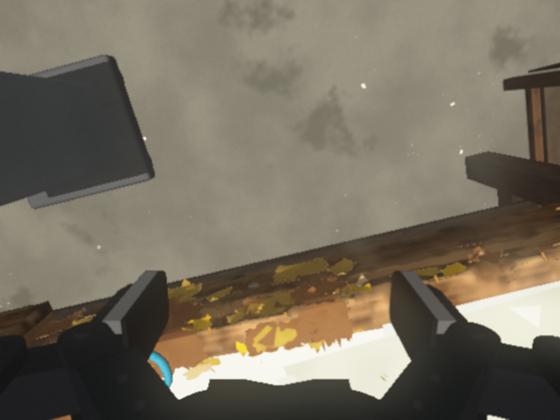

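```bash
cat > h.py <<'E'
import numpy as np,cv2
from plant import arm
def cam(c,obs=None):
    k=arm.calibration(c);f=210/np.tan(np.radians(k['vfov']/2))
    if 'R' in k: R,t=k['R'],k['t']
    else:
        H=np.array(k['hand_eye']);o=obs
        Rw=o['eef_rot']@H[:3,:3];tw=o['eef_rot']@H[:3,3]+o['tcp_pos']
        R=Rw.T;t=-Rw.T@tw
    return f,k['cx'],k['cy'],k['k1'],np.array(R),np.array(t)
def ray(C,u,v):
    f,cx,cy,k1,R,t=C
    a=np.array([(np.asarray(u,float)-cx)/f,(np.asarray(v,float)-cy)/f]);s=a.copy()
    for _ in range(20): s=a/(1+k1*(s**2).sum(0))
    return s
def pts(C,u,v,d):
    s=ray(C,u,v);X=np.stack([s[0]*d,s[1]*d,d],-1)
    return (X-C[5])@C[4]
def onz(C,u,v,z):
    s=ray(C,u,v);r=np.array([s[0],s[1],1])@C[4];o=-C[4].T@C[5]
    return o+r*(z-o[2])/r[2]
def proj(C,X):
    f,cx,cy,k1,R,t=C
    Y=R@np.asarray(X)+t;s=Y[:2]/Y[2];s=s*(1+k1*(s@s));return s*f+[cx,cy]
E
python3 - <<'E'
from h import *
for c in("top","scene"):
    C=cam(c);p,d=arm.read_camera(c)
    for n in("torch","dock","blue_block","cream_block"):
        for r in arm.regions_of(c,n):
            m=r['pixels']&(d>0);v,u=np.nonzero(m)
            if len(u)<5: continue
            P=pts(C,u,v,d[v,u])
            print(c,n,round(r['confidence'],2),np.round(r['bbox']),len(u),'med',np.round(np.median(P,0),4),'lo',np.round(np.percentile(P,3,0),3),'hi',np.round(np.percentile(P,97,0),3))
    for n in("torch","dock","cup_mouth","blue_block"):
        print(c,n,[(np.round(r['at'],1),round(r['confidence'],2)) for r in arm.pinpoint(c,n)])
print(arm.get_obs()['clock'])
E
```

```text
top torch 0.98 [228. 276.  63.  37.] 766 med [0.407  0.1522 0.0252] lo [0.375 0.086 0.011] hi [0.439 0.216 0.03 ]
top torch 0.79 [387. 196.  21.  27.] 358 med [ 0.5951 -0.2033  0.124 ] lo [ 0.566 -0.217  0.087] hi [ 0.63  -0.193  0.145]
top torch 0.72 [383. 284.  51.  15.] 473 med [ 0.4046 -0.2131  0.0198] lo [ 0.391 -0.269  0.013] hi [ 0.417 -0.157  0.024]
top torch 0.59 [316. 197.  19.  50.] 416 med [ 0.6027 -0.0532  0.0193] lo [ 0.551 -0.07   0.01 ] hi [ 0.658 -0.035  0.024]
top dock 0.77 [373. 183.  33.  51.] 1234 med [ 0.6477 -0.1891  0.009 ] lo [ 0.589 -0.234  0.005] hi [ 0.701 -0.164  0.089]
top dock 0.59 [387. 198.  20.  31.] 399 med [ 0.5941 -0.2043  0.1246] lo [ 0.565 -0.221  0.081] hi [ 0.63  -0.193  0.145]
top blue_block 0.56 [169. 224.  22.  22.] 250 med [0.5263 0.2944 0.0119] lo [0.506 0.276 0.004] hi [0.548 0.316 0.028]
top cream_block 0.83 [231. 224.  22.  11.] 260 med [0.5289 0.1479 0.0121] lo [0.515 0.124 0.009] hi [0.543 0.172 0.029]
top cream_block 0.41 [372. 183.  32.  54.] 1199 med [ 0.65   -0.1891  0.0089] lo [ 0.591 -0.234  0.005] hi [ 0.701 -0.162  0.089]
top
[... 651 characters left out ...]
 0.5801 -0.2128  0.131 ] lo [ 0.563 -0.221  0.09 ] hi [ 0.626 -0.198  0.144]
scene torch 0.56 [316. 237.  47.  26.] 356 med [ 0.6041 -0.0546  0.019 ] lo [ 0.551 -0.07   0.01 ] hi [ 0.657 -0.039  0.023]
scene dock 0.86 [368. 273.  55.  46.] 1394 med [ 0.6253 -0.2126  0.008 ] lo [ 0.589 -0.239  0.004] hi [ 0.7   -0.168  0.085]
scene cream_block 0.5 [240. 204.  17.  14.] 209 med [0.5261 0.1451 0.0126] lo [0.515 0.125 0.003] hi [0.542 0.174 0.029]
scene torch [(array([337.1, 228.9]), 0.97), (array([201.4, 246. ]), 0.91), (array([376.7, 257.1]), 0.84), (array([306.2, 357. ]), 0.63)]
scene dock [(array([367. , 273.1]), 0.62)]
scene cup_mouth []
scene blue_block [(array([210.8, 172.7]), 0.69)]
1.05
```

```bash
python3 - <<'E'
from h import *
from scipy.optimize import least_squares
PP=[];DK=[];BB=[]
for c in("top","scene"):
    C=cam(c);p,d=arm.read_camera(c);np.save(c+'d.npy',d);cv2.imwrite(f'pics/{c}1.png',p)
    for r in arm.regions_of(c,"torch"):
        m=r['pixels']&(d>0);v,u=np.nonzero(m);P=pts(C,u,v,d[v,u])
        if np.median(P[:,2])>.08: PP.append(P)
    r=arm.regions_of(c,"dock")[0];m=r['pixels']&(d>0);v,u=np.nonzero(m);DK.append(pts(C,u,v,d[v,u]))
    for r in arm.regions_of(c,"blue_block")[:1]:
        m=r['pixels']&(d>0);v,u=np.nonzero(m);BB.append(pts(C,u,v,d[v,u]));
L=.75
def fit(P):
    def res(x,full=False):
        a=np.array([np.sin(L)*np.cos(x[2]),np.sin(L)*np.sin(x[2]),np.cos(L)])
        q=P-np.array([.61,-.2,0.1])-[0,x[0],x[1]]
        s=q@a; r=np.linalg.norm(q-np.outer(s,a),axis=1)-.014
        if full: return a,s,r,np.array([.61,-.2+x[0],.1+x[1]])
        return np.where(s>s.max()-.006,0,r)
    b=least_squares(res,[0,0,np.pi+.2],loss='soft_l1',f_scale=.002)
    a,s,r,o=res(b.x,True)
    print('axis',a,'yaw',np.degrees(b.x[2])-180,'tail',o+a*np.percentile(s,98.),'lowest',o+a*np.percentile(s,2),'rms',np.sqrt(np.mean(r**2)),np.median(abs(r)))
for P in PP+[np.vstack(PP)]: fit(P)
for D in DK:
    D=D[(D[:,2]<.012)&(D[:,2]>.004)]
    print(len(D),cv2.minAreaRect(D[:,:2].astype(np.float32)*1000),np.median(D[:,2]))
for B in BB:
    print(cv2.minAreaRect(B[B[:,2]>.005][:,:2].astype(np.float32)*1000), np.percentile(B[:,2],[10,50,90,99]))
    t=B[B[:,2]>.02]; print('plug',len(t),t.mean(0) if len(t) else 0)
E
python3 -c "
import cv2
a=cv2.imread('pics/top1.png');b=cv2.imread('pics/scene1.png')
x=cv2.resize(a[140:230,340:430],(400,400),interpolation=2);y=cv2.resize(b[230:310,320:400],(400,400),interpolation=2)
cv2.imwrite('pics/crop1.png',cv2.hconcat([x,y]))"
```

```text
axis [-0.67904731 -0.05938134  0.73168887] yaw 4.99768857118454 tail [ 0.56784225 -0.21021865  0.13857316] lowest [ 0.636432   -0.20422061  0.06466615] rms 0.00916871175971591 0.0008179343470659673
axis [-0.67841623 -0.06620282  0.73168887] yaw 5.573525440591254 tail [ 0.56847132 -0.20781124  0.1393172 ] lowest [ 0.62592154 -0.202205    0.07735571] rms 0.004064222561108789 0.0006356185833330643
axis [-0.6786857  -0.06338079  0.73168887] yaw 5.335237720139617 tail [ 0.56777228 -0.20939647  0.1385867 ] lowest [ 0.62819198 -0.20375402  0.07344842] rms 0.0075212425801275 0.0012851178859455458
844 ((646.2189331054688, -202.36001586914062), (120.49427795410156, 80.82257080078125), 5.991983890533447) 0.007791823338727737
985 ((645.3161010742188, -200.37310791015625), (122.14842224121094, 79.2823257446289), 5.6804304122924805) 0.0072367316530018615
((527.8328247070312, 296.1262512207031), (27.987003326416016, 47.56102752685547), 51.129146575927734) [0.00941969 0.01212725 0.02704995 0.02990584]
plug 40 [0.52756253 0.2963992  0.02692428]
((530.060302734375, 301.8133544921875), (40.786014556884766, 50.09050750732422), 49.80524826049805) [0.00628678 0.0123859  0.02505983 0.02980956]
plug 31 [0.52698358 0.29784954 0.02622359]
```

View pics/crop1.png

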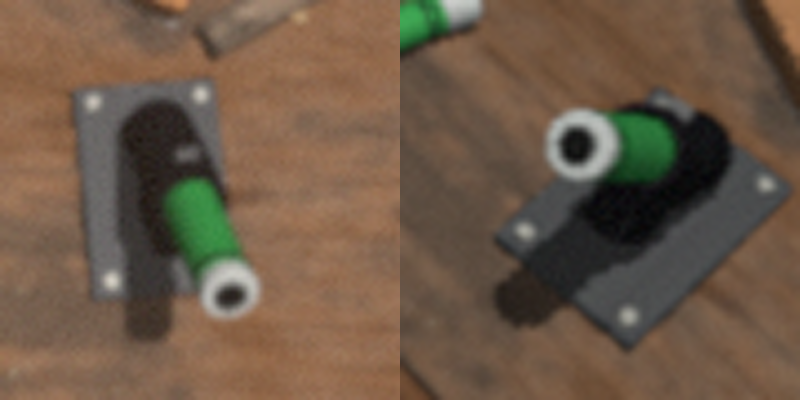

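```bash
cat >> h.py <<'E'
from scipy.spatial.transform import Rotation as Ro
L=.75;YAW=np.radians(5.6)
A=np.array([-np.sin(L)*np.cos(YAW),-np.sin(L)*np.sin(YAW),np.cos(L)])
TAIL=np.array([.5675,-.2092,.1388])
def frame(x,yaz):
    x=np.array(x,float);y=np.array([np.cos(np.radians(yaz)),np.sin(np.radians(yaz)),0]);y-=x*(x@y);y/=np.linalg.norm(y)
    return np.stack([x,y,np.cross(x,y)],1)
RG=frame(-A,95.6)
def delta(p,R=None,show=True):
    o=arm.get_obs();Rc=o['eef_rot'];d=Rc.T@(np.array(p)-o['tcp_pos'])
    rv=Ro.from_matrix(Rc.T@R).as_rotvec() if R is not None else np.zeros(3)
    print('travel',np.round(d,4),'rot',np.round(rv,4),'deg',round(np.degrees(np.linalg.norm(rv)),1),'t',o['clock'],'q',np.round(o['q'],1))
E
python3 - <<'E'
from h import *
delta([.48,.28,.26],frame([0,0,-1],95.6))
print(RG,TAIL-.055*A,TAIL+.05*A)
E
```

```text
travel [-0.0287 -0.1866  0.3974] rot [-3.435e-01  0.000e+00  1.000e-04] deg 19.7 t 1.45 q [-78.3  40.5  -1.6  85.1   1.3  54.5  -4.3]
[[ 6.78385571e-01 -9.75828998e-02  7.28196811e-01]
 [ 6.65162868e-02  9.95227400e-01  7.14003215e-02]
 [-7.31688869e-01  7.52845779e-17  6.81638760e-01]] [ 0.60481121 -0.2055416   0.09855711] [ 0.53358072 -0.21252581  0.17538444]
```

```bash
python3 -m pendant '{"travel":[[-0.03,-0.187,0.397],[-0.03,-0.187,0.397],[-0.03,-0.187,0.397],[-0.03,-0.187,0.397],[-0.03,-0.187,0.397]],"rotation":[[-0.34,0,0],[-0.34,0,0],[-0.34,0,0],[-0.34,0,0],[-0.34,0,0]],"gripper":[1,1,1,1,1]}' 20
python3 - <<'E'
from h import *
delta([.48,.28,.26],frame([0,0,-1],95.6))
E
```

```text
clock: 1.95
tcp_pos: [0.3343, 0.3982, 0.2486]
eef_rot: [[0.0, -0.094, 0.996], [0.0, 0.996, 0.094], [-1.0, 0.0, 0.0]]
contact_force: [0.8, 1.1, -0.0]
gripper_width: 0.0855
travel [-0.0114 -0.1314  0.1339] rot [-0.0034  0.0002 -0.0002] deg 0.2 t 1.95 q [-48.1  34.6  -9.8  94.8   7.1  51.1  34.8]
```

```bash
python3 -m pendant '{"travel":[[-0.011,-0.131,0.134],[-0.011,-0.131,0.134],[-0.011,-0.131,0.134],[-0.011,-0.131,0.134],[-0.011,-0.131,0.134]],"rotation":[[0,0,0],[0,0,0],[0,0,0],[0,0,0],[0,0,0]],"gripper":[1,1,1,1,1]}'
python3 - <<'E'
from h import *
o=arm.get_obs();p,d=arm.read_camera("wrist");C=cam("wrist",o);cv2.imwrite("pics/w2.png",p)
for n in("blue_block","cream_block"):
    for r in arm.regions_of("wrist",n):
        m=(r['pixels']&(d>0));v,u=np.nonzero(m);P=pts(C,u,v,d[v,u])
        print(n,round(r['confidence'],2),np.round(r['bbox']),P.mean(0),np.percentile(P,98,0),cv2.minAreaRect(P[P[:,2]>.006][:,:2].astype(np.float32)*1000))
        t=P[P[:,2]>.02];print('plug',len(t),t.mean(0) if len(t) else 0)
delta([.50,.03,.26],RG)
E
```

```text
clock: 2.45
tcp_pos: [0.4823, 0.2776, 0.2592]
eef_rot: [[0.002, -0.087, 0.996], [-0.002, 0.996, 0.087], [-1.0, -0.002, 0.001]]
contact_force: [-0.3, 2.1, -0.1]
gripper_width: 0.0857
blue_block 0.85 [295. 216.  50.  50.] [0.52707754 0.29789225 0.01319277] [0.55162429 0.32162949 0.0280486 ] ((529.595458984375, 297.82159423828125), (30.382490158081055, 50.21535873413086), 50.84290313720703)
plug 195 [0.52880537 0.29750075 0.02684548]
cream_block 0.93 [160. 211.  44.  29.] [0.52895729 0.1508539  0.01377123] [0.54489178 0.17383265 0.02795535] ((530.8394775390625, 149.48367309570312), (30.047042846679688, 49.761817932128906), 0.15718525648117065)
plug 210 [0.53032668 0.15013175 0.02653768]
travel [-0.0008 -0.2532 -0.0021] rot [-0.0031 -0.7504  0.0009] deg 43.0 t 2.6 q [-28.1  37.1 -11.   86.5   7.9  57.1  54.2]
```

View pics/w2.png

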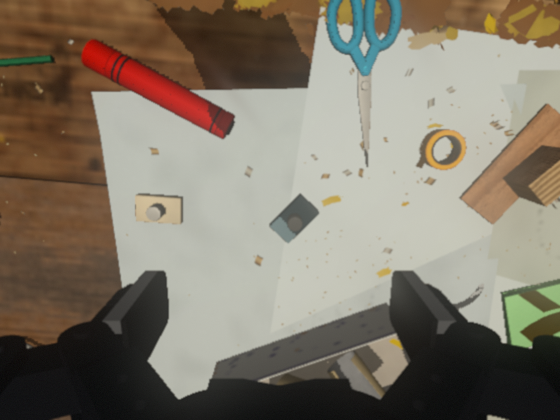

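The wrist view shows the blue block at (294,218), with its plug near (0.528, 0.297). The cream block is at (158,209). I'll move towards the torch next.

```bash
python3 -m pendant '{"travel":[[0,-0.25,0],[0,-0.25,0],[0,-0.25,0],[0,-0.25,0],[0,-0.25,0]],"rotation":[[0,-0.15,0],[0,-0.3,0],[0,-0.45,0],[0,-0.6,0],[0,-0.75,0]],"gripper":[1,1,1,1,1]}'
python3 - <<'E'
from h import *
delta(TAIL+.05*A,RG)
E
```

```text
clock: 3.1
tcp_pos: [0.5088, 0.0873, 0.2828]
eef_rot: [[0.523, -0.092, 0.847], [0.038, 0.996, 0.084], [-0.851, -0.011, 0.525]]
contact_force: [16.0, 21.0, 12.9]
gripper_width: 0.0854
travel [ 0.0928 -0.2996 -0.0606] rot [ 0.0022 -0.1975  0.0126] deg 11.3 t 3.1 q [-27.   23.6  14.6 126.   32.7  -0.   47.6]
```

```bash
cat > kin.py <<'E'
import numpy as np
from scipy.optimize import least_squares
from scipy.spatial.transform import Rotation as Ro
def fk(q,g):
    # g: d1,d3,a3,d5,a5,d7,a7 ; S-R-S with possible offsets; sign of q1,3,5,7 negative z
    q=np.radians(q);s=g[7:11]
    T=np.eye(3);p=np.zeros(3)
    Z=lambda a:Ro.from_euler('z',a).as_matrix();Y=lambda a:Ro.from_euler('y',a).as_matrix()
    T=T@Z(-q[0]);p=p+T@[g[11],0,g[0]]
    T=T@Y(q[1])@Z(-q[2]);p=p+T@[g[2],0,g[1]]
    T=T@Y(q[3])@Z(-q[4]);p=p+T@[g[4],0,g[3]]
    T=T@Y(q[5])@Z(-q[6]);p=p+T@[g[6],0,g[5]]
    return p,T
LIM=np.array([[-155.06,155.06],[-18.47,123.98],[-90,86.84],[0,140.48],[-83.41,263.41],[0,116],[-161.91,161.91]])
E
python3 - <<'E'
from kin import *
from plant import arm
o=arm.get_obs();print(o['q'],o['tcp_pos'],o['contact_force'],o['qvel'])
D=[([-78.306,40.512,-1.581,85.083,1.261,54.48,-4.326],[.1399,.5575,.2308],[[0,.243345,.96994],[-.001,.96994,-.243345],[-1,-.001,0]]),
([-48.1,34.6,-9.8,94.8,7.1,51.1,34.8],[.3343,.3982,.2486],[[0,-.094,.996],[0,.996,.094],[-1,0,0]]),
([-28.1,37.1,-11,86.5,7.9,57.1,54.2],[.4823,.2776,.2592],[[.002,-.087,.996],[-.002,.996,.087],[-1,-.002,.001]]),
(o['q'],o['tcp_pos'],o['eef_rot'])]
# tool axes vs flange: check
for q,p,R in D:
    _,T=fk(q,np.zeros(12));print(np.round(T.T@np.array(R),3).tolist())
def res(g):
    return np.concatenate([fk(q,np.r_[g[:7],0,0,0,0,g[7]])[0]-p for q,p,R in D])
b=least_squares(res,[.3,.4,0,.4,0,.3,0,0]);print(b.x,np.abs(b.fun).max())
E
```

```text
[-2.69680005e+01  2.35591179e+01  1.45566367e+01  1.25967362e+02
  3.26702296e+01 -4.69674908e-02  4.75805975e+01] [0.50883967 0.08726279 0.28280022] [15.95559896 21.0167756  12.86439552] [ 25.86555127 -33.50951879  55.52379847  34.13912551  56.40262427
  -4.7144093    5.63554384]
[[-0.0, -1.0, -0.0], [-0.0, 0.0, -1.0], [1.0, -0.0, 0.0]]
[[0.002, -1.0, 0.001], [0.001, -0.001, -1.0], [1.0, 0.002, 0.001]]
[[0.002, -1.0, 0.007], [-0.001, -0.007, -1.0], [1.0, 0.002, 0.0]]
[[0.0, -1.0, 0.0], [-0.0, -0.0, -1.0], [1.0, 0.0, -0.0]]
[ 4.80097080e-01  4.07658340e-01 -1.36024905e-01  3.18874499e-01
  1.18879700e-01  3.57524086e-01  8.17537626e-05  2.23128163e-01] 0.02614019152869898
```

```bash
python3 -m pendant '{"travel":[[0,0,0],[0,-0.02,0]],"rotation":[[0,0.13,0],[0,0.2,0]],"gripper":[1,1]}'
python3 - <<'E'
from h import *
o=arm.get_obs();print(o['q'].tolist(),o['tcp_pos'].tolist(),o['contact_force'])
E
python3 -m pendant '{"travel":[[0,-0.05,0],[0,-0.1,0],[0,-0.15,0]],"rotation":[[0,0,0],[0,0,0],[0,0,0]],"gripper":[1,1,1]}'
python3 - <<'E'
from h import *
o=arm.get_obs();print(o['q'].tolist(),o['tcp_pos'].tolist(),o['contact_force'])
E
```

```text
clock: 3.3
tcp_pos: [0.5133, 0.0781, 0.2791]
eef_rot: [[0.423, -0.087, 0.902], [0.02, 0.996, 0.086], [-0.906, -0.018, 0.423]]
contact_force: [-0.5, 1.4, -1.5]
gripper_width: 0.0851
[-11.780510427270178, 23.92297210091193, -5.411915707084691, 118.46980725483681, 31.174218944507345, 15.33487227703998, 50.388872567591264] [0.5132633582249397, 0.07812850927393442, 0.2791478470945093] [-0.47946417  1.42261088 -1.54447108]
clock: 3.6
tcp_pos: [0.5236, -0.0226, 0.28]
eef_rot: [[0.423, -0.088, 0.902], [0.022, 0.996, 0.087], [-0.906, -0.017, 0.423]]
contact_force: [0.9, -0.2, 0.6]
gripper_width: 0.0853
[11.11435753630679, 24.68966397120195, -17.570180173463253, 117.3698043047708, 28.69936834474434, 15.52245426980509, 65.78731773187509] [0.5235600746536948, -0.022572282934300213, 0.27998227253942826] [ 0.86216812 -0.21371923  0.62150083]
```

```bash
cat > data.py <<'E'
D=[([-78.306,40.512,-1.581,85.083,1.261,54.48,-4.326],[.1399,.5575,.2308]),
([-48.1,34.6,-9.8,94.8,7.1,51.1,34.8],[.3343,.3982,.2486]),
([-28.1,37.1,-11,86.5,7.9,57.1,54.2],[.4823,.2776,.2592]),
([-26.968,23.559,14.557,125.967,32.67,-.047,47.58],[.50884,.08726,.2828]),
([-11.7805,23.923,-5.4119,118.4698,31.1742,15.3349,50.3889],[.51326,.07813,.27915]),
([11.1144,24.6897,-17.57,117.3698,28.6994,15.5225,65.7873],[.52356,-.02257,.27998])]
E
python3 - <<'E'
from kin import *
from data import D
def fk2(q,g):
    q=np.radians(q);Z=lambda a:Ro.from_euler('z',a).as_matrix();Y=lambda a:Ro.from_euler('y',a).as_matrix()
    T=np.eye(3);p=np.zeros(3)
    for i in range(4):
        if i: T=T@Y(q[2*i-1])
        T=T@Z(-q[2*i]); p=p+T@g[3*i:3*i+3]
    return p
# linear in g
def solve(mask,idx):
    Arows=[];b=[]
    for i in idx:
        q,p=D[i];M=np.stack([fk2(q,e) for e in np.eye(12)],1)
        Arows.append(M[:,mask]);b.append(p)
    Am=np.vstack(Arows);b=np.concatenate(b);x,_,r,s=np.linalg.lstsq(Am,np.array(b),rcond=None)
    return x,np.abs(Am@x-b).max(),s[-1]
for m in ([2,5,8,11],[2,3,5,8,11],[2,3,5,6,8,11],[0,2,3,5,6,8,11],[0,2,3,5,6,8,9,11]):
    print(m,solve(m,range(6)),solve(m,[0,1,2,4,5]))
E
```

```text
[2, 5, 8, 11] (array([0.24589836, 0.57693248, 0.24574446, 0.32238122]), np.float64(0.03902930149545694), np.float64(0.24344787159338344)) (array([0.181296  , 0.62501268, 0.2125243 , 0.31840082]), np.float64(0.02837552976996109), np.float64(0.21162488855484712))
[2, 3, 5, 8, 11] (array([ 0.24503226, -0.18324397,  0.70738145,  0.32650886,  0.47677008]), np.float64(0.03899597087709464), np.float64(0.1770304812172539)) (array([ 0.1973423 , -0.17906108,  0.73933093,  0.30156841,  0.47050734]), np.float64(0.023823883464629436), np.float64(0.17065704309929638))
[2, 3, 5, 6, 8, 11] (array([ 0.31373137, -0.15164423,  0.67485842,  0.03730073,  0.34989169,
        0.4601752 ]), np.float64(0.02584643646913888), np.float64(0.17121109114901262)) (array([ 1.98300011e-01, -1.78694534e-01,  7.38786269e-01,  3.85175130e-04,
        3.01903629e-01,  4.70310782e-01]), np.float64(0.023840785074253135), np.float64(0.12089813251430813))
[0, 2, 3, 5, 6, 8, 11] (array([ 0.00974151,  0.32066662, -0.14418376,  0.65660556,  0.03929222,
        0.34557091,  0.44886433]), np.float64(0.026117419493933675), np.float64(0.07654704815735397)) (array([ 0.05539586,  0.21339026, -0.14327221,  0.64717767,  0.00406953,
        0.26978592,  0.40616608]), np.float64(0.02495320962973825), np.float64(0.07409952051172106))
[0, 2, 3, 5, 6, 8, 9, 11] (array([-0.03316188,  0.23280736, -0.07771341,  0.66637879, -0.00069957,
        0.32141212,  0.02662362,  0.37547882]), np.float64(0.030933615942977388), np.float64(0.07645398425598811)) (array([ 0.02249041,  0.19707271, -0.1082084 ,  0.64935196, -0.00755844,
        0.27925978,  0.01428867,  0.37438015]), np.float64(0.02790081652232998), np.float64(0.0738008353195291))
```

```bash
python3 - <<'E'
from kin import *
from data import D
def cols(q):
    q=np.radians(q);Z=lambda a:Ro.from_euler('z',a).as_matrix();Y=lambda a:Ro.from_euler('y',a).as_matrix()
    T=np.eye(3);C=[np.eye(3)]
    for i in range(4):
        if i: T=T@Y(q[2*i-1]);C.append(T)
        T=T@Z(-q[2*i]);C.append(T)
    return np.hstack(C)  # frames: base,1,2,3,4,5,6,7 -> 24 cols
for idx in (range(6),[0,1,2,4,5]):
    A=np.vstack([cols(D[i][0]) for i in idx]);b=np.concatenate([D[i][1] for i in idx])
    # greedy selection
    for sel in (None,[5,8+0]):
        pass
    S=[]
    for k in range(9):
        best=min((np.linalg.norm(A[:,S+[j]]@np.linalg.lstsq(A[:,S+[j]],b,rcond=None)[0]-b),j) for j in range(24) if j not in S)
        S.append(best[1]);x=np.linalg.lstsq(A[:,S],b,rcond=None)[0]
        print(k,round(best[0],5),[(f'f{s//3}'+'xyz'[s%3],round(v,3)) for s,v in zip(S,x)])
E
```

```text
0 0.55475 [('f4x', np.float64(-0.553))]
1 0.24784 [('f4x', np.float64(-0.356)), ('f1x', np.float64(0.282))]
2 0.17049 [('f4x', np.float64(-0.1)), ('f1x', np.float64(0.344)), ('f3z', np.float64(0.23))]
3 0.12147 [('f4x', np.float64(-0.129)), ('f1x', np.float64(0.105)), ('f3z', np.float64(0.325)), ('f3x', np.float64(0.205))]
4 0.07765 [('f4x', np.float64(-0.15)), ('f1x', np.float64(0.024)), ('f3z', np.float64(0.346)), ('f3x', np.float64(0.267)), ('f4y', np.float64(-0.041))]
5 0.04115 [('f4x', np.float64(-0.068)), ('f1x', np.float64(0.296)), ('f3z', np.float64(0.284)), ('f3x', np.float64(0.372)), ('f4y', np.float64(-0.05)), ('f2x', np.float64(-0.319))]
6 0.02868 [('f4x', np.float64(0.018)), ('f1x', np.float64(0.472)), ('f3z', np.float64(0.394)), ('f3x', np.float64(0.328)), ('f4y', np.float64(-0.04)), ('f2x', np.float64(-0.52)), ('f6z', np.float64(0.168))]
7 0.01446 [('f4x', np.float64(-0.084)), ('f1x', np.float64(0.056)), ('f3z', np.float64(0.624)), ('f3x', np.float64(0.088)), ('f4y', np.float64(-0.032)), ('f2x', np.float64(-0.174)), ('f6z', np.float64(0.27)), ('f5z', np.float64(0.166))
[... 940 characters left out ...]
 [('f4x', np.float64(0.033)), ('f1x', np.float64(0.492)), ('f2z', np.float64(0.45)), ('f3x', np.float64(0.305)), ('f1y', np.float64(-0.036)), ('f2x', np.float64(-0.548)), ('f6z', np.float64(0.234))]
7 0.01418 [('f4x', np.float64(-0.074)), ('f1x', np.float64(0.118)), ('f2z', np.float64(0.604)), ('f3x', np.float64(0.11)), ('f1y', np.float64(-0.031)), ('f2x', np.float64(-0.225)), ('f6z', np.float64(0.28)), ('f4z', np.float64(0.143))]
8 0.00656 [('f4x', np.float64(-0.017)), ('f1x', np.float64(-0.018)), ('f2z', np.float64(0.535)), ('f3x', np.float64(-0.009)), ('f1y', np.float64(-0.032)), ('f2x', np.float64(0.014)), ('f6z', np.float64(0.31)), ('f4z', np.float64(0.288)), ('f0z', np.float64(0.289))]
```

```bash
cat >> kin.py <<'E'
def cols(q):
    q=np.radians(q);Z=lambda a:Ro.from_euler('z',a).as_matrix();Y=lambda a:Ro.from_euler('y',a).as_matrix()
    T=np.eye(3);C=[np.eye(3)]
    for i in range(4):
        if i: T=T@Y(q[2*i-1]);C.append(T)
        T=T@Z(-q[2*i]);C.append(T)
    return np.hstack(C)
E
python3 - <<'E'
from kin import *
from data import D
import itertools
A=np.vstack([cols(d[0]) for d in D]);b=np.concatenate([d[1] for d in D])
base=[2,3*3+2,5*3+2,7*3+2]
oth=[3,4,6,7,9,10,12,13,15,16,18,19,21,22]
for n in (0,1,2,3,4):
    L=sorted((np.linalg.norm(A[:,base+list(c)]@np.linalg.lstsq(A[:,base+list(c)],b,rcond=None)[0]-b),c) for c in itertools.combinations(oth,n))[:5]
    for r,c in L:
        S=base+list(c);print(n,round(r,5),[(f'f{s//3}'+'xyz'[s%3],round(v,4)) for s,v in zip(S,np.linalg.lstsq(A[:,S],b,rcond=None)[0])])
E
```

```text
0 0.07502 [('f0z', np.float64(0.2459)), ('f3z', np.float64(0.5769)), ('f5z', np.float64(0.2457)), ('f7z', np.float64(0.3224))]
1 0.00691 [('f0z', np.float64(0.3108)), ('f3z', np.float64(0.5228)), ('f5z', np.float64(0.2873)), ('f7z', np.float64(0.3099)), ('f3y', np.float64(-0.0327))]
1 0.00691 [('f0z', np.float64(0.3108)), ('f3z', np.float64(0.5228)), ('f5z', np.float64(0.2873)), ('f7z', np.float64(0.3099)), ('f4y', np.float64(-0.0327))]
1 0.00994 [('f0z', np.float64(0.2994)), ('f3z', np.float64(0.5038)), ('f5z', np.float64(0.2983)), ('f7z', np.float64(0.2797)), ('f5y', np.float64(-0.037))]
1 0.00994 [('f0z', np.float64(0.2994)), ('f3z', np.float64(0.5038)), ('f5z', np.float64(0.2983)), ('f7z', np.float64(0.2797)), ('f6y', np.float64(-0.037))]
1 0.01075 [('f0z', np.float64(0.3032)), ('f3z', np.float64(0.5277)), ('f5z', np.float64(0.288)), ('f7z', np.float64(0.3075)), ('f1y', np.float64(-0.0325))]
2 0.00531 [('f0z', np.float64(0.3088)), ('f3z', np.float64(0.524)), ('f5z', np.float64(0.2879)), ('f7z', np.float64(0.309)), ('f2y', np.float64(-0.0106)), ('f3y', np.float64(-0.0223))]
2 0.00
[... 2339 characters left out ...]
)), ('f3z', np.float64(0.5118)), ('f5z', np.float64(0.2908)), ('f7z', np.float64(0.302)), ('f1y', np.float64(-0.0151)), ('f3y', np.float64(-0.0176)), ('f6x', np.float64(-0.0091)), ('f7x', np.float64(0.0049))]
4 0.00392 [('f0z', np.float64(0.3127)), ('f3z', np.float64(0.5118)), ('f5z', np.float64(0.2908)), ('f7z', np.float64(0.302)), ('f2y', np.float64(-0.0151)), ('f4y', np.float64(-0.0176)), ('f6x', np.float64(-0.0091)), ('f7x', np.float64(0.0049))]
4 0.00422 [('f0z', np.float64(0.2406)), ('f3z', np.float64(0.5587)), ('f5z', np.float64(0.2738)), ('f7z', np.float64(0.3105)), ('f2x', np.float64(-0.0296)), ('f3y', np.float64(-0.0239)), ('f4x', np.float64(-0.0204)), ('f5y', np.float64(-0.0085))]
```

```bash
cat >> kin.py <<'E'
G=np.zeros(24);G[[2,11,17,23]]=.3108,.5228,.2873,.3099;G[10]=-.0327
def FK(q):
    c=cols(q);return c@G, c[:,21:24]@np.array([[0,-1,0],[0,0,-1],[1,0,0]])
def ik(p,R,q0,w=.002):
    lo,hi=LIM[:,0]+4,LIM[:,1]-4
    f=lambda q:np.r_[(FK(q)[0]-p)*10,Ro.from_matrix(FK(q)[1].T@R).as_rotvec()*5,w*(q-q0)/57]
    b=least_squares(f,np.clip(q0,lo+.1,hi-.1),bounds=(lo,hi));pe=np.linalg.norm(FK(b.x)[0]-p)
    return b.x,pe,np.degrees(np.linalg.norm(Ro.from_matrix(FK(b.x)[1].T@R).as_rotvec()))
E
python3 - <<'E'
from kin import *
from h import *
q0=arm.get_obs()['q']
ax=np.array([np.cos(YAW),np.sin(YAW),0])
for tilt in (43,35,30,25,20,10):
  for yz in (95.6,-84.4):
    t=np.radians(tilt);x=ax*np.sin(t)+[0,0,-np.cos(t)];R=frame(x,yz)
    best=None
    for s in ([0]*7,[0,20,-40,0,30,20,0],[20,0,60,0,-60,20,0],[0,0,0,0,150,30,150],[0,0,0,0,150,30,-150]):
        q,e,r=ik(TAIL-.036*A+.019*x,R,q0+np.array(s))
        if best is None or e*1000+r<best[1]*1000+best[2]: best=(q,e,r)
    print(tilt,yz,np.round(best[0],0),round(best[1]*1000,1),round(best[2],1))
E
```

```text
43 95.6 [ 34.  55. -14. 120. 201.  32. -77.] 0.0 0.0
43 -84.4 [ 50.  61. -47. 120. 155.  31. 158.] 0.0 0.0
35 95.6 [ 33.  52. -16. 114. 197.  17. -76.] 0.0 0.0
35 -84.4 [ 43.  55. -35. 114. 148.  18. 158.] 0.0 0.0
30 95.6 [ 31.  51. -16. 111. 193.   8. -74.] 0.0 0.0
30 -84.4 [ 36.  52. -25. 111. 143.   9. 158.] 0.0 0.0
25 95.6 [ 44.  56. -44. 106.  86.  23.  38.] 0.0 0.0
25 -84.4 [  42.   55.  -40.  106.   85.   20. -142.] 0.0 0.0
20 95.6 [ 40.  54. -38. 102.  65.  24.  56.] 0.0 0.0
20 -84.4 [  8.  54.  25. 102. -78.  29.   6.] 0.0 0.0
10 95.6 [ 39.  57. -45.  92.  53.  43.  69.] 0.0 0.0
10 -84.4 [  44.   61.  -57.   92.   63.   51. -118.] 0.0 0.0
```

```bash
python3 - <<'E'
from kin import *
from h import *
q0=arm.get_obs()['q']
ax=np.array([np.cos(YAW),np.sin(YAW),0]);n=np.array([-np.sin(YAW),np.cos(YAW),0])
U=Ro.from_rotvec(n*.75).as_matrix();print(U@A)
B=np.array([.528,.2975,.128])
for tilt in (10,15,20,23):
    t=np.radians(tilt);x=ax*np.sin(t)+[0,0,-np.cos(t)];R=frame(x,95.6)
    qg,e,r=ik(TAIL-.036*A+.019*x,R,q0);print(tilt,'grasp',np.round(qg),round(e*1000,1),round(r,1))
    qr,e,r=ik(TAIL-.036*A+.019*x+.1*A,R,qg);print('  retr',np.round(qr),round(e*1000,1),round(r,1))
    for psi in (-120,-90,-60,-30,0,30,60,90,120):
        Rf=Ro.from_euler('z',psi,degrees=True).as_matrix()@U@R
        p=B+[0,0,.114]+.019*Rf[:,0]
        c=min((ik(p,Rf,s) for s in (qr,q0,np.array([-28.1,37.1,-11,86.5,7.9,57.1,54.2]))),key=lambda z:z[1]*1000+z[2])
        if c[1]<.003 and c[2]<1: print('   ',psi,np.round(c[0]),np.round(Rf[:,0],2))
E
```

```text
[-2.12223189e-17  7.37201970e-18  1.00000000e+00]
10 grasp [ 30.  53. -23.  92.  30.  31.  87.] 0.0 0.0
  retr [ 36.  43. -27. 101.  27.  32.  90.] 0.0 0.0
    -120 [-11.  38. -20. 107. -41.  14. -11.] [ 0.22  0.5  -0.84]
    -90 [-13.  43.  -9.  92. -39.  44.  15.] [-0.05  0.54 -0.84]
    -60 [-13.  50. -13.  73. -24.  68.  25.] [-0.32  0.44 -0.84]
    -30 [-17.  58. -16.  53. -12.  91.  40.] [-0.5   0.22 -0.84]
    0 [-23.  64. -16.  36.  -1. 110.  61.] [-0.54 -0.05 -0.84]
    60 [-36.  62. -13.  43.  24. 108. 111.] [-0.22 -0.5  -0.84]
    90 [-38.  55. -16.  61.  35.  91. 127.] [ 0.05 -0.54 -0.84]
    120 [-38.  48. -19.  81.  48.  73. 139.] [ 0.32 -0.44 -0.84]
15 grasp [ 31.  52. -23.  97.  33.  22.  84.] 0.0 0.0
  retr [ 38.  42. -28. 106.  31.  24.  87.] 0.0 0.0
    -120 [-25.  38.   1. 103. -49.  25.  -5.] [ 0.19  0.43 -0.88]
    -90 [-17.  43.  -5.  90. -35.  45.   9.] [-0.05  0.47 -0.88]
    -60 [-16.  49. -10.  74. -22.  66.  23.] [-0.27  0.38 -0.88]
    -30 [-18.  55. -14.  57. -10.  86.  40.] [-0.43  0.19 -0.88]
    0 [-23.  60. -16.  44.   0. 102.  61.] [-0.47 -0.05 -0.8
[... 933 characters left out ...]
 -0.32 -0.92]
23 grasp [ 31.  51. -18. 105.  39.   6.  79.] 0.0 0.0
  retr [ 39.  41. -26. 113.  38.  10.  81.] 0.0 0.0
    -120 [-33.  40.  13.  97. -39.  35. -19.] [ 0.14  0.31 -0.94]
    -90 [-24.  42.   2.  87. -28.  48.   1.] [-0.03  0.34 -0.94]
    -60 [-21.  47.  -6.  76. -17.  63.  19.] [-0.2   0.28 -0.94]
    -30 [-21.  51. -11.  64.  -7.  78.  39.] [-0.31  0.14 -0.94]
    0 [-24.  55. -14.  55.   2.  89.  61.] [-0.34 -0.03 -0.94]
    30 [-28.  56. -16.  53.  12.  93.  85.] [-0.28 -0.2  -0.94]
    60 [-30.  54. -19.  58.  22.  89. 107.] [-0.14 -0.31 -0.94]
    90 [-31.  50. -22.  68.  32.  80. 128.] [ 0.03 -0.34 -0.94]
    120 [-29.  46. -27.  81.  42.  69. 146.] [ 0.2  -0.28 -0.94]
```

```bash
cat >> h.py <<'E'
AX=np.array([np.cos(YAW),np.sin(YAW),0]);NN=np.array([-np.sin(YAW),np.cos(YAW),0])
XG=AX*np.sin(np.radians(15))+[0,0,-np.cos(np.radians(15))];RT=frame(XG,95.6)
PG=TAIL-.036*A+.019*XG
E
python3 - <<'E'
from h import *
print(PG,PG-.11*XG);delta(PG-.11*XG,RT)
E
```

```text
[ 0.59681597 -0.20632554  0.09410661] [ 0.56848175 -0.20910374  0.20035845]
travel [ 0.087  -0.1884 -0.0094] rot [-0.0032  0.1752  0.0191] deg 10.1 t 3.6 q [ 11.1  24.7 -17.6 117.4  28.7  15.5  65.8]
```

```bash
python3 -m pendant '{"travel":[[0.02,-0.04,0],[0.04,-0.08,-0.005],[0.06,-0.12,-0.009],[0.087,-0.16,-0.009],[0.087,-0.188,-0.009]],"rotation":[[0,0.08,0.01],[0,0.175,0.02],[0,0.175,0.02],[0,0.175,0.02],[0,0.175,0.02]],"gripper":[1,1,1,1,1]}'
python3 - <<'E'
from h import *
o=arm.get_obs();delta(PG-.11*XG,RT)
p,d=arm.read_camera("wrist");C=cam("wrist",o)
for a in (0,.02,.037,.074): cv2.circle(p,tuple(int(round(z)) for z in proj(C,TAIL-a*A)),3,(0,0,255),-1)
for a in (0,.019): cv2.circle(p,tuple(int(round(z)) for z in proj(C,PG-a*XG)),3,(255,0,255),1)
cv2.imwrite("pics/w3.png",p)
delta(PG,RT)
E
```

```text
clock: 4.1
tcp_pos: [0.5684, -0.2101, 0.1973]
eef_rot: [[0.254, -0.093, 0.963], [0.027, 0.996, 0.089], [-0.967, 0.003, 0.256]]
contact_force: [0.1, 0.5, 1.6]
gripper_width: 0.0853
travel [-0.0029  0.001   0.001 ] rot [-0.0056 -0.0033 -0.0021] deg 0.4 t 4.1 q [ 36.5  42.7 -30.   96.2  26.6  33.7  90.4]
travel [0.1083 0.0054 0.0016] rot [-0.0089 -0.0028  0.0014] deg 0.5 t 4.15 q [ 36.8  42.7 -30.   95.9  26.6  33.9  90.6]
```

View pics/w3.png

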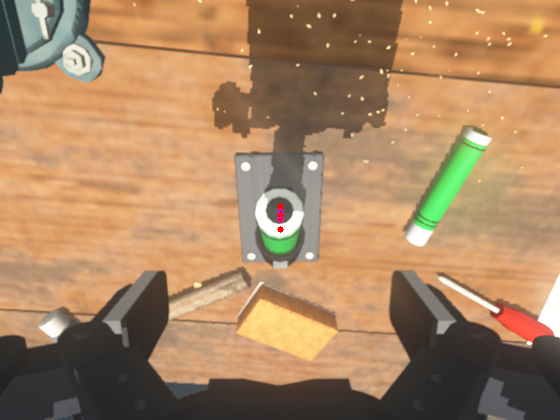

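```bash
python3 -m pendant '{"travel":[[0.03,0.002,0.001],[0.06,0.003,0.001],[0.07,0.003,0.001]],"rotation":[[0,0,0],[0,0,0],[0,0,0]],"gripper":[1,1,1]}'
python3 - <<'E'
from h import *
o=arm.get_obs()
p,d=arm.read_camera("wrist");cv2.imwrite("pics/w4.png",p)
C=cam("wrist",o);
for r in arm.regions_of("wrist","torch"):
    v,u=np.nonzero(r['pixels']&(d>0));P=pts(C,u,v,d[v,u])
    if np.median(P[:,2])<.05: continue
    t=P[(P-np.median(P,0))@A>-.05]; s=(P-TAIL)@A; top=P[abs(s-np.percentile(s,95))<.004]
    print(r['confidence'],np.round(r['bbox']),'tail s',np.percentile(s,[50,95,99]),'top centroid',top.mean(0)-TAIL)
print(o['tcp_pos']);delta(PG,RT)
E
```

```text
clock: 4.45
tcp_pos: [0.5871, -0.2019, 0.131]
eef_rot: [[0.255, -0.095, 0.962], [0.027, 0.995, 0.091], [-0.967, 0.003, 0.257]]
contact_force: [0.8, -0.4, 0.4]
gripper_width: 0.0853
0.97 [263. 258.  71.  74.] tail s [-0.0043886  -0.00161749 -0.00107157] top centroid [ 0.00411625 -0.00019287 -0.00134445]
[ 0.58711838 -0.20192724  0.13097186]
travel [ 0.0394 -0.0047 -0.001 ] rot [-0.0037 -0.0014 -0.0015] deg 0.2 t 4.55 q [ 32.2  48.6 -25.1  97.2  30.2  25.9  86.6]
```

View pics/w4.png

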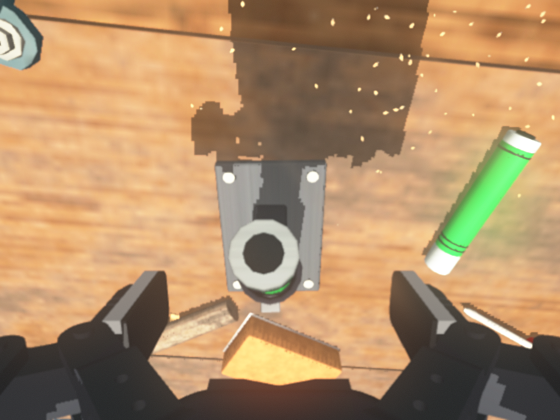

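```bash
python3 -m pendant '{"travel":[[0.01,-0.005,0.003],[0.026,-0.005,0.003],[0.041,-0.005,0.003],[0.041,-0.005,0.003]],"rotation":[[0,0,0],[0,0,0],[0,0,0],[0,0,0]],"gripper":[1,1,1,1]}' 30
python3 - <<'E'
from h import *
delta(PG+[.004,0,-.001],RT)
E
```

```text
clock: 4.95
tcp_pos: [0.6007, -0.2071, 0.0919]
eef_rot: [[0.255, -0.093, 0.962], [0.027, 0.996, 0.089], [-0.967, 0.003, 0.256]]
contact_force: [0.2, -0.3, 0.4]
gripper_width: 0.0852
travel [-0.0011  0.0008  0.0005] rot [-0.0051 -0.0025 -0.0015] deg 0.3 t 4.95 q [ 30.7  52.9 -22.7  95.6  31.8  22.8  85.7]
```

Aligned within about 1 mm, so I'll close gently.

```bash
python3 -m pendant '{"travel":[[0,0,0],[0,0,0],[0,0,0],[0,0,0],[0,0,0]],"rotation":[[0,0,0],[0,0,0],[0,0,0],[0,0,0],[0,0,0]],"gripper":[0.7,0.5,0.4,0.3,0.2]}' 30
python3 -m pendant '{"travel":[[0,0,0],[0,0,0],[0,0,0],[0,0,0]],"rotation":[[0,0,0],[0,0,0],[0,0,0],[0,0,0]],"gripper":[0.2,0.2,0.2,0.2]}' 30
python3 - <<'E'
from h import *
p,d=arm.read_camera("wrist");cv2.imwrite("pics/w5.png",p)
o=arm.get_obs();print(o['eef_rot'].T@A)
E
```

```text
clock: 5.45
tcp_pos: [0.601, -0.2071, 0.0944]
eef_rot: [[0.257, -0.093, 0.962], [0.026, 0.996, 0.09], [-0.966, 0.002, 0.259]]
contact_force: [-3.9, 2.2, 5.0]
gripper_width: 0.0272
clock: 5.85
tcp_pos: [0.601, -0.2072, 0.0944]
eef_rot: [[0.257, -0.093, 0.962], [0.026, 0.996, 0.089], [-0.966, 0.002, 0.259]]
contact_force: [-4.7, 3.8, 5.0]
gripper_width: 0.027
[-0.88303978 -0.00155387 -0.46929558]
```

View pics/w5.png

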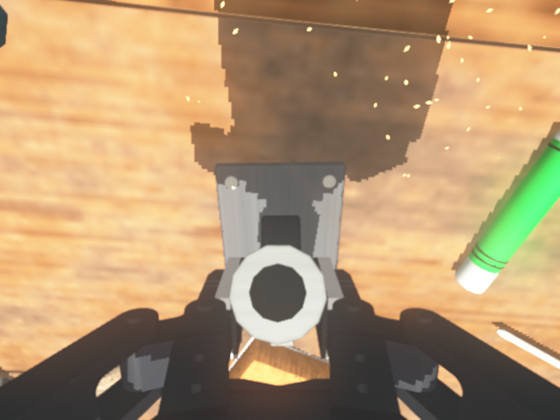

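The torch is held at 27 mm, with its tail ring between the fingers at (278,293). I'll draw it out along its axis.

```bash
python3 -m pendant '{"travel":[[-0.0088,0,-0.0047],[-0.0265,0,-0.0141],[-0.0442,0,-0.0235],[-0.0618,0,-0.0329],[-0.0795,0,-0.0422]],"rotation":[[0,0,0],[0,0,0],[0,0,0],[0,0,0],[0,0,0]],"gripper":[0.2,0.2,0.2,0.2,0.2]}' 30
python3 - <<'E'
from h import *
o=arm.get_obs();print(o['tcp_pos']-[.601,-.2072,.0944],.09*A,o['q'],o['contact_force'])
p,d=arm.read_camera("wrist");cv2.imwrite("pics/w6.png",p)
E
```

```text
clock: 6.4
tcp_pos: [0.539, -0.2138, 0.161]
eef_rot: [[0.257, -0.092, 0.962], [0.025, 0.996, 0.089], [-0.966, 0.001, 0.259]]
contact_force: [-0.7, 0.3, -0.5]
gripper_width: 0.0274
[-0.06202235 -0.00660462  0.06662565] [-0.0610547  -0.00598647  0.065852  ] [ 36.72510584  43.62585365 -26.76407161 103.87528314  29.99062787
  24.51950961  87.95273014] [-0.68060431  0.33091772 -0.51189041]
```

View pics/w6.png

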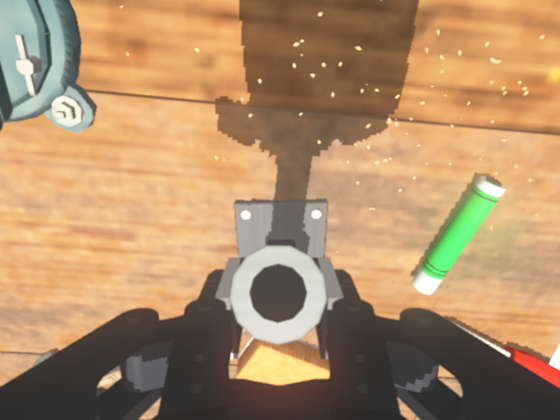

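```bash
cat >> h.py <<'E'
AT=np.array([-.883,-.0016,-.469]);AT/=np.linalg.norm(AT)   # torch axis in tool
RGM=np.array([[.257,-.093,.962],[.026,.996,.089],[-.966,.002,.259]]);PGM=np.array([.601,-.2072,.0944])
LT=RGM.T@(np.array([.5705,-.2094,.1378])-.15*A-PGM)
def final(psi,B=np.array([.528,.2975,.128])):
    n=NN;R=Ro.from_euler('z',psi,degrees=True).as_matrix()@Ro.from_rotvec(n*.75).as_matrix()@RT
    # exact correction so that R@AT=z
    v=R@AT;c=np.cross(v,[0,0,1]);R=Ro.from_rotvec(c)*Ro.from_matrix(R);R=R.as_matrix()
    return B-R@LT,R
E
python3 - <<'E'
from h import *
from kin import FK,ik
print(LT)
P,R=final(-40);print(P,R,R@AT)
print(np.round(ik(P,R,np.array([-20,53,-12,61,-9,81,39.]))[0]))
delta([.56,-.12,.30],RT)
delta(P,R)
E
```

```text
[0.08261279 0.00098665 0.05205672]
[0.52157169 0.30089464 0.2253802 ] [[-0.38784444  0.56496625  0.72827867]
 [ 0.26384976  0.82511246 -0.49957254]
 [-0.88315343 -0.00160028 -0.4690815 ]] [-4.04084044e-10 -5.51936471e-10  1.00000000e+00]
[-17.  53. -12.  63. -14.  80.  34.]
travel [-0.1245  0.0921  0.0652] rot [-0.006   0.0002  0.0021] deg 0.4 t 6.45 q [ 36.9  43.4 -26.8 104.   29.9  24.6  88. ]
travel [-0.0526  0.5148  0.0461] rot [0.7034 0.7203 0.0788] deg 57.9 t 6.45 q [ 36.9  43.4 -26.8 104.   29.9  24.6  88. ]
```

```bash
python3 -m pendant '{"travel":[[-0.03,0,0],[-0.07,0.02,0.02],[-0.1,0.045,0.04],[-0.125,0.07,0.055],[-0.125,0.092,0.065]],"rotation":[[0,0,0],[0,0.05,0],[0,0.12,0],[0,0.22,0],[0,0.34,0]],"gripper":[0.2,0.2,0.2,0.2,0.2]}' 30
python3 - <<'E'
from h import *
P,R=final(-40)
delta([.56,.08,.29],R);delta(P+[0,0,.05],R)
E
```

```text
clock: 6.95
tcp_pos: [0.5616, -0.1204, 0.3016]
eef_rot: [[-0.07, -0.091, 0.993], [-0.007, 0.996, 0.091], [-0.997, -0.0, -0.071]]
contact_force: [-0.0, -1.6, -1.6]
gripper_width: 0.027
travel [0.0103 0.1997 0.0174] rot [0.6696 0.4012 0.191 ] deg 46.0 t 6.95 q [ 22.3  40.7 -30.6  72.9  20.3  75.8  86.8]
travel [2.610e-02 4.232e-01 3.000e-04] rot [0.6696 0.4012 0.191 ] deg 46.0 t 6.95 q [ 22.3  40.7 -30.6  72.9  20.3  75.8  86.8]
```

```bash
python3 -m pendant '{"travel":[[0,0.03,0],[0.005,0.07,0.005],[0.01,0.12,0.01],[0.01,0.16,0.015],[0.01,0.2,0.017]],"rotation":[[0.12,0.07,0.03],[0.24,0.14,0.07],[0.36,0.21,0.1],[0.48,0.29,0.14],[0.6,0.36,0.17]],"gripper":[0.2,0.2,0.2,0.2,0.2]}' 30
python3 - <<'E'
from h import *
P,R=final(-40)
delta(P+[0,0,.03],R);
E
```

```text
clock: 7.45
tcp_pos: [0.5592, 0.0818, 0.2864]
eef_rot: [[-0.372, 0.507, 0.778], [0.229, 0.862, -0.452], [-0.9, 0.01, -0.437]]
contact_force: [-0.4, -0.8, -1.4]
gripper_width: 0.0271
travel [ 0.0921  0.1695 -0.1148] rot [0.0665 0.036  0.0208] deg 4.5 t 7.45 q [  5.   50.6 -24.1  57.3   0.2  93.5  45.7]
```

```bash
python3 -m pendant '{"travel":[[0.018,0.033,-0.022],[0.036,0.067,-0.045],[0.055,0.1,-0.068],[0.074,0.135,-0.092],[0.092,0.169,-0.115]],"rotation":[[0.066,0.036,0.02],[0.066,0.036,0.02],[0.066,0.036,0.02],[0.066,0.036,0.02],[0.066,0.036,0.02]],"gripper":[0.2,0.2,0.2,0.2,0.2]}' 30
python3 -m pendant '{"travel":[[0,0,0],[0,0,0]],"rotation":[[0,0,0],[0,0,0]],"gripper":[0.2,0.2]}' 30
python3 - <<'E'
from h import *
from scipy.optimize import least_squares
P,R=final(-40)
delta(P,R);o=arm.get_obs()
lens=o['tcp_pos']+o['eef_rot']@LT;print('lens est',lens,'axis',o['eef_rot']@AT)
for c in("scene","top"):
    C=cam(c);p,d=arm.read_camera(c)
    for r in arm.regions_of(c,"torch"):
        v,u=np.nonzero(r['pixels']&(d>0));Q=pts(C,u,v,d[v,u])
        if np.median(Q[:,2])<.08: continue
        print(c,r['confidence'],np.round(r['bbox']),np.median(Q,0),np.percentile(Q[:,2],[2,98]))
        cl=-C[4].T@C[5]
        def f(x):
            q=Q-[.52,.3,.2]-[x[0],x[1],0];a=np.array([x[2],x[3],1]);a/=np.linalg.norm(a)
            return np.linalg.norm(q-np.outer(q@a,a),axis=1)-.014
        b=least_squares(f,[0,0,0,0],loss='soft_l1',f_scale=.002);print('fit',b.x,np.median(abs(b.fun)))
    for z in (0,.15):
        cv2.circle(p,tuple(int(round(k)) for k in proj(C,lens+[0,0,z])),2,(0,0,255),-1)
    cv2.imwrite(f"pics/{c}7.png",p)
E
```

```text
clock: 7.95
tcp_pos: [0.5199, 0.3001, 0.2555]
eef_rot: [[-0.386, 0.561, 0.732], [0.261, 0.828, -0.497], [-0.885, -0.0, -0.466]]
contact_force: [0.9, -0.9, -0.6]
gripper_width: 0.0275
clock: 8.15
tcp_pos: [0.5201, 0.299, 0.2554]
eef_rot: [[-0.386, 0.56, 0.733], [0.26, 0.829, -0.495], [-0.885, -0.0, -0.466]]
contact_force: [-0.1, -0.2, -1.3]
gripper_width: 0.0273
travel [0.0265 0.0024 0.0141] rot [0.0062 0.0037 0.0019] deg 0.4 t 8.15 q [-12.6  52.4 -24.4  60.4  -5.7  82.5  27.2]
lens est [0.5269399  0.29556121 0.15807506] axis [-0.00374915  0.00104038  0.99999243]
scene 0.7 [196. 101.  21.  61.] [0.51897698 0.28665312 0.21827031] [0.15906796 0.3096583 ]
fit [ 0.0052559  -0.00291625  0.004665    0.01282322] 0.0009827877786473165
```

View pics/scene7.png

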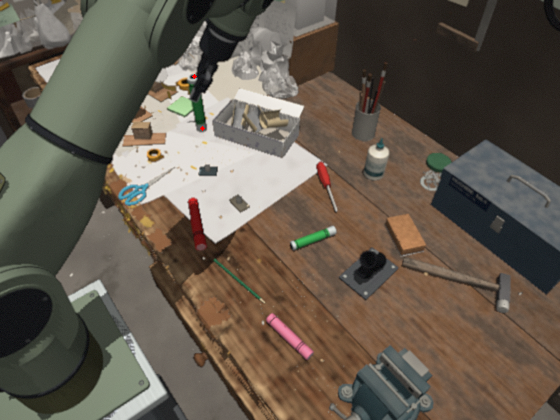

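View pics/top7.png

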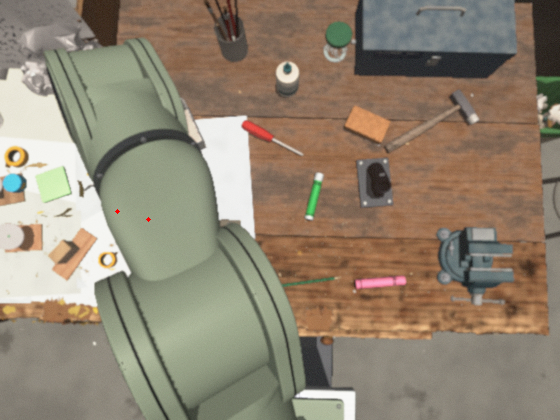

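```bash
python3 -m pendant '{"travel":[[0.012,0.002,0.006],[0.0265,0.002,0.014],[0.0265,0.002,0.014],[0.0265,0.002,0.014],[0.0265,0.002,0.014]],"rotation":[[0.006,0.004,0.002],[0.006,0.004,0.002],[0.006,0.004,0.002],[0.006,0.004,0.002],[0.006,0.004,0.002]],"gripper":[0.2,0.2,0.2,0.2,0.2]}' 30
python3 -m pendant '{"travel":[[0,0,0],[0,0,0],[0,0,0]],"rotation":[[0,0,0],[0,0,0],[0,0,0]],"gripper":[0.2,0.2,0.2]}' 30
python3 - <<'E'
from h import *
from scipy.optimize import least_squares
P,R=final(-40)
delta(P,R);o=arm.get_obs()
lens=o['tcp_pos']+o['eef_rot']@LT;print('lens est',lens,'axis',o['eef_rot']@AT,np.abs(o['qvel']).max(),o['gripper_width'])
p,d=arm.read_camera("wrist");cv2.imwrite("pics/w8.png",p);C=cam("wrist",o)
for r in arm.regions_of("wrist","blue_block")[:2]:
    v,u=np.nonzero(r['pixels']&(d>0));Q=pts(C,u,v,d[v,u]);print('blue wrist',r['confidence'],Q.mean(0))
for c in("scene",):
    C=cam(c);p,d=arm.read_camera(c);cv2.imwrite("pics/s8.png",cv2.resize(p[60:220,120:280],(560,560),interpolation=2))
    for r in arm.regions_of(c,"torch"):
        v,u=np.nonzero(r['pixels']&(d>0));Q=pts(C,u,v,d[v,u])
        if np.median(Q[:,2])<.08: continue
        def f(x):
            q=Q-[.52,.3,.2]-[x[0],x[1],0];a=np.array([x[2],x[3],1]);a/=np.linalg.norm(a)
            return np.linalg.norm(q-np.outer(q@a,a),axis=1)-.014
        b=least_squares(f,[0,0,0,0],loss='soft_l1',f_scale=.002);print('fit',b.x,np.percentile(Q[:,2],[2,98]))
    for r in arm.regions_of(c,"blue_block")[:2]:
        v,u=np.nonzero(r['pixels']&(d>0));Q=pts(C,u,v,d[v,u]);print('blue scene',r['confidence'],Q.mean(0))
E
```

```text
clock: 8.85
tcp_pos: [0.5218, 0.3004, 0.226]
eef_rot: [[-0.387, 0.566, 0.728], [0.265, 0.824, -0.5], [-0.883, -0.0, -0.469]]
contact_force: [-0.2, 1.1, -0.5]
gripper_width: 0.0271
clock: 9.15
tcp_pos: [0.5217, 0.3004, 0.2257]
eef_rot: [[-0.387, 0.566, 0.728], [0.265, 0.824, -0.5], [-0.883, -0.001, -0.469]]
contact_force: [0.5, -0.5, -1.7]
gripper_width: 0.0274
travel [ 0.0005  0.0004 -0.0002] rot [-0.0006 -0.0005 -0.0012] deg 0.1 t 9.15 q [-12.4  54.2 -24.3  62.5  -5.5  78.9  27.8]
lens est [0.52811143 0.29704867 0.12831977] axis [-5.26396478e-05 -9.05303654e-04  9.99999589e-01] 0.08141690357607943 0.027420382639587248
fit [ 0.00661177 -0.00457566 -0.01423882 -0.13907317] [1.89852489e-04 2.79754457e-01]
blue scene 0.5 [0.52625796 0.295979   0.0132338 ]
```

View pics/w8.png

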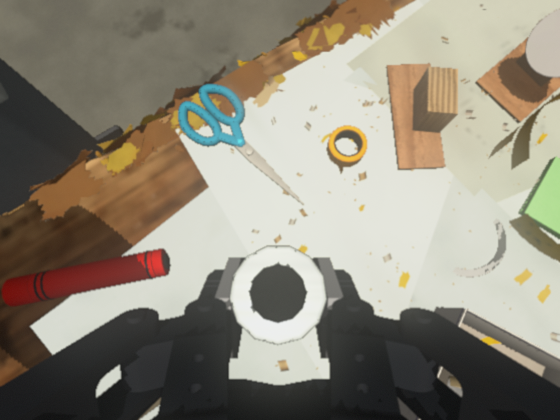

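View pics/s8.png

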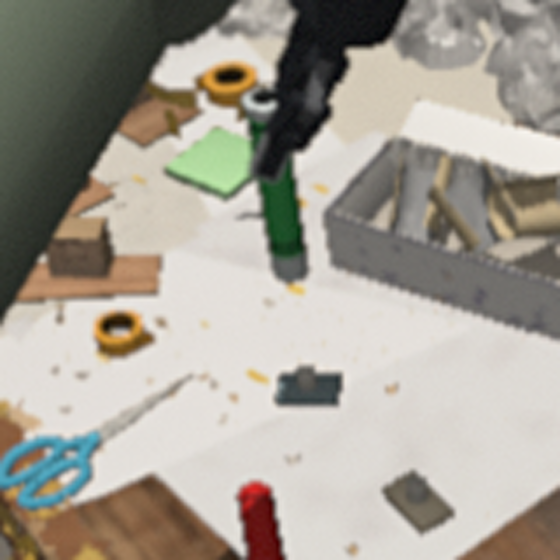

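```bash
python3 - <<'E'
from h import *
from scipy.optimize import least_squares
C=cam("scene");p,d=arm.read_camera("scene")
for r in arm.regions_of("scene","torch"):
    v,u=np.nonzero(r['pixels']&(d>0));Q=pts(C,u,v,d[v,u]);Q=Q[Q[:,2]>.1]
    Q=Q[np.hypot(Q[:,0]-.528,Q[:,1]-.297)<.03]
    if len(Q)<50: continue
    def f(x):
        q=Q-[.52,.3,.2]-[x[0],x[1],0];a=np.array([x[2],x[3],1]);a/=np.linalg.norm(a)
        return np.linalg.norm(q-np.outer(q@a,a),axis=1)-.014
    b=least_squares(f,[0,0,0,0],loss='soft_l1',f_scale=.002);print(len(Q),'fit',b.x,np.percentile(Q[:,2],[1,99]),np.median(abs(b.fun)))
o=arm.get_obs();print(o['clock'],o['gripper_width'],np.abs(o['qvel']).max(),o['tcp_pos'])
E
```

```text
444 fit [ 0.00661937 -0.00216022  0.00115887 -0.02543165] [0.12929834 0.28110681] 0.0010633417267610903
9.5 0.027341814655325584 0.11465686472257776 [0.52162651 0.30030054 0.22548671]
```

```bash
python3 -c "
from plant import arm
print(arm.job_done())"
```

```text
the job is handed in; nothing more can be done
None
```

I drew the green torch out of its stand along its axis and turned it upright, lens down, over the blue block. I handed the job in at about 9.5 s with the arm still and holding it. The grip was 30 N throughout, with the fingers at about 27 mm.

**Last checks:**
- **Position:** by hand pose, the lens is at about (0.528, 0.297, 0.128), over a plug found at (0.528, 0.2975). That puts it about 10 cm above the block's 28 mm top. The scene camera gave a lowest visible point on the torch of 0.129 m, and a barrel axis within about 2 mm of the plug centre.
- **Uprightness:** hand pose gives vertical to within 0.1°. Two scene-camera fits gave about +0.8° and −1.5°, which I took as noise around zero.
- **Other objects:** the blue block still reads at its original spot within about 2 mm. The other objects look undisturbed in the pictures, but I did not measure them again.

**Failed or disagreed:**
- **Joint limit:** my first plan was to grip the torch in line with its axis. That drove joint 6 to its lower limit, reading −0.05° against a limit of 0, with a brief force reading of about 29 N. I backed off at once and took an oblique grip instead.
- **Last measurements:** the wrist camera could not see the block in the final pose. One of the last scene fits was spoiled by stray points, so I redid it with those filtered out.

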